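# Lay out a coffee tasting flight

### The arm

A 6-joint arm with a two-finger parallel gripper is mounted at the origin on the work surface. World frame = base frame: x ahead of the robot, y to its left, z up, the work surface at z = 0. Lengths are in m, angles in rad, forces in N, time in s.
With the tool pointing down it reaches from about 0.35 to 0.975 m from the base axis. Payload 7.1 kg.
Tool frame: the origin (TCP) lies midway between the tips of the shut fingers; the grasp point (between the pads) lies 19 mm behind it (grip_depth is the distance from the TCP to the grasp point, in m); z points along the fingers, y is the direction in which the jaws open and shut (so a half turn about z gives the same grasp; the last joint's range is limited). The gripper opens to 88 mm and grips with 3 to 60 N. Pads are 20 mm wide; open, the fingers measure 115 mm over their backs; the gripper's body (75 mm by 178 mm) begins 61 mm behind the grasp point.
Start: joints at [-1.341, 0.423, 1.63, -0, 1.089, -0.019], TCP at [0.154, -0.606, 0.223] pointing down, gripper open.
Joint ranges: [-3, 3], [-0.9, 2.11], [0.09, 2.58], [-1.31, 4.45], [0.11, 2.69], [-2.54, 2.54]. Speed limits (rad/s): [2.39, 2.39, 3.01, 3.14, 3.14, 3.14].

### API

Orientations are given as a unit quaternion [w, x, y, z].
In Python, from plant import read_state, get_image, camera_info, close_job, grip_depth gives the robot as it stands.
- The arm moves only by the shell command python3 -m inch 'ROWS'. ROWS is JSON, a list of rows, each an object with "dp": the shift along the tool's x, y, z each as a share of 0.5 m, from -1 to 1, a list of three; "rotation": the turn, a rotation vector about the tool's x, y, z each as a share of 180 degrees, from -1 to 1, a list of three; "claw": the finger opening in mm, from 0 to 87.8. A call has exactly 10 rows; each row is the pose to reach, as a shift and turn from the pose commanded when the call began, along the tool's axes at that moment, turning the shorter way round; what a row does not reach only later rows make up. A row lasts 1/8 s, in which the tool goes at most 62.5 mm and 10.7 degrees, less where a joint would pass 70% of its speed; a pose out of reach is approached as far as the arm can. A call with a number of a shift or a turn outside -1 to 1 is refused whole. A call with a gripper value outside its range is refused whole. The fingers move at their own pace and stop on an object; the grip force is fixed at half the most. Time passes only in rows, so rows that repeat a pose let the fingers close, or fill a call up. It gives the time, the measured TCP pose, the force and the opening at its end, in the units of the state.
- read_state(): the state, without advancing time (a new reading comes with each control period).
- get_image(name): name is "side" or "top"; returns (picture, depth): 480x640x3 uint8, red, green, blue; 480x640 float32, m along the optical axis (not along the pixel's ray), 0 where there is no reading.
- camera_info(name): a dict with "fx", "fy", "cx", "cy" (pixels), "rvec" (rotation vector, rad) and "tvec" (3), from world to camera coordinates, as OpenCV has them. Camera axes: x right, y down, z forward; pixel columns grow to the right and rows downward; lengths in m; the calibration is good to about 2 mm. A picture is of the moment at which its call begins. camera_info takes no time and is no camera call.
- close_job(): hands the job in, once; it reports no verdict.
The state is a dict: "time": time; "q": joint angles; "joint_velocities": joint speeds; "effort": joint torques, N m; "ee_pos": TCP position; "tool_rot": TCP orientation; "ft_force": force on the tool from outside, world axes, zero at the start; "torque": the same for the moment, N m; "opening": opening from 0.0 (shut) to 1.0 (fully open).
Only numpy, scipy, OpenCV 4.12 (cv2) and the standard library are available. Lean on these libraries where they do the work, as an engineer would, in place of code of your own. Each camera call takes 0.05 s, during which the arm holds its last target. There are 200 camera calls.

### The job

First slide the three square wooden coasters, flat on the counter and never lifted, into one straight row against the low L-shaped wooden fence: flush along its long rail, touching side by side, with the end one against the short end stop. Then slide the thin wooden note strip lengthways along its channel until it sticks out well past the open front of its riser but still rests there, grip the part that sticks out, lift it off, and lay it gently on the counter on the far side of the row: parallel to the row, centred on it, about 4 cm away from the coasters. Leave everything else, the round coaster included, where it is.

Things in the scene. Friction and masses are not known exactly. Their poses are not given: they have to be found in the camera images.
- coaster0: one of three identical pale wooden square coasters, 90 x 90 mm, 16 mm thick, about 90 g, loose, lying flat; origin: centre of its underside, x and y along its sides. They are interchangeable: any order in the row is right
- coaster1: one of three identical pale wooden square coasters, 90 x 90 mm, 16 mm thick, about 90 g, loose, lying flat; origin: centre of its underside, x and y along its sides. They are interchangeable: any order in the row is right
- coaster2: one of three identical pale wooden square coasters, 90 x 90 mm, 16 mm thick, about 90 g, loose, lying flat; origin: centre of its underside, x and y along its sides. They are interchangeable: any order in the row is right
- fence: fixed L-shaped dark wooden fence on the counter, 18 mm high, bars 14 mm thick. Origin: at counter level, middle of the long rail's inner face. x points away from the robot, square to the rail, towards the coasters; y runs along the rail. The rail's inner face is the plane x = 0 for y from -220 to +220 mm; the short end stop's inner face is y = +220 mm, for x from 0 to 60 mm. The row belongs on the +x side, in the corner of rail and stop
- row_left (a point): where the centre of the coaster in the corner belongs, at counter level: 45, 175, 0 mm in the fence's axes
- row_mid (a point): where the centre of the middle coaster belongs: 45, 85, 0 mm in the fence's axes; also the centre of the row
- row_right (a point): where the centre of the third coaster belongs: 45, -5, 0 mm in the fence's axes
- riser: fixed dark wooden riser block, 210 mm long (x), 85 mm wide (y), floor of its channel 50 mm above the counter. Two side ribs, 7 mm high, leave a 61 mm wide channel along x, open at both ends. Origin: centre of its underside, on the counter; the open front, over which the strip is to be slid, faces -x (towards the robot), its edge at x = -105 mm
- strip: thin pale wooden note strip, 190 mm long (x), 55 mm wide (y), 5 mm thick, about 80 g, loose; origin: centre of its underside. It lies in the riser's channel, ends about 10 mm inside the riser's ends, below the ribs' tops, so its sides cannot be gripped there. It slides easily when pushed by its far end; dragging it by pressing on its top may slip. It tips off if it sticks out over 90 mm
- round_coaster: the odd coaster, ROUND, same pale wood, 90 mm across, 14 mm thick, lying flat; bystander (origin: centre of its underside)
- jug: steel milk jug with a side handle, 80 mm across, 100 mm tall; bystander (origin: centre of its underside)
- tin: dark round coffee tin with a paper label, 76 mm across, 110 mm tall; bystander (origin: centre of its underside)
- tamper: steel coffee tamper standing on its 58 mm foot, 92 mm tall; bystander (origin: centre of its underside)
- spoon: spoon with a wooden handle and a steel bowl, lying flat, 160 mm long; bystander (origin: at the counter, about mid-length)
Not all that is in view belongs to the job. Of the things that look like the strip, the largest one is meant. Leave any red look-alike of the coaster1 alone.

How it is judged:
On the way, in this order (a step that is already met when the one before it is completed fails the run):
1. the three square coasters lie in a row in the corner of the fence (((horizontal distance between coaster0 and row_left below 0.01 m and (angle between the x axis of coaster0 and the x axis of fence, either way round below 0.1 rad or angle between the x axis of coaster0 and the y axis of fence, either way round below 0.1 rad)) or (horizontal distance between coaster1 and row_left below 0.01 m and (angle between the x axis of coaster1 and the x axis of fence, either way round below 0.1 rad or angle between the x axis of coaster1 and the y axis of fence, either way round below 0.1 rad)) or (horizontal distance between coaster2 and row_left below 0.01 m and (angle between the x axis of coaster2 and the x axis of fence, either way round below 0.1 rad or angle between the x axis of coaster2 and the y axis of fence, either way round below 0.1 rad))) and ((horizontal distance between coaster0 and row_mid below 0.01 m and (angle between the x axis of coaster0 and the x axis of fence, either way round below 0.1 rad or angle between the x axis of coaster0 and the y axis of fence, either way round below 0.1 rad)) or (horizontal distance between coaster1 and row_mid below 0.01 m and (angle between the x axis of coaster1 and the x axis of fence, either way round below 0.1 rad or angle between the x axis of coaster1 and the y axis of fence, either way round below 0.1 rad)) or (horizontal distance between coaster2 and row_mid below 0.01 m and (angle between the x axis of coaster2 and the x axis of fence, either way round below 0.1 rad or angle between the x axis of coaster2 and the y axis of fence, either way round below 0.1 rad))) and ((horizontal distance between coaster0 and row_right below 0.01 m and (angle between the x axis of coaster0 and the x axis of fence, either way round below 0.1 rad or angle between the x axis of coaster0 and the y axis of fence, either way round below 0.1 rad)) or (horizontal distance between coaster1 and row_right below 0.01 m and (angle between the x axis of coaster1 and the x axis of fence, either way round below 0.1 rad or angle between the x axis of coaster1 and the y axis of fence, either way round below 0.1 rad)) or (horizontal distance between coaster2 and row_right below 0.01 m and (angle between the x axis of coaster2 and the x axis of fence, either way round below 0.1 rad or angle between the x axis of coaster2 and the y axis of fence, either way round below 0.1 rad))) and height (world z) of each of coaster0, coaster1, coaster2 below 0.006 m), for 0.2 s.
2. the strip sticks out past the front edge of the riser by some 40 mm or more while still lying on it (x of strip in the frame of riser below -0.05 m and z of strip in the frame of riser between 0.045 and 0.054 m and angle between strip's own z axis and vertical below 0.1 rad), for 0.2 s.
3. the strip is lifted off the riser by the fingers (height (world z) of strip above 0.08 m and contact force between the fingers and strip above 1 N), for 0.1 s.
At the end, for the whole second after the job is handed in: square coasters flat, each within 10 mm of a row place and 0.1 rad of square to the fence; strip flat and at rest on the counter beyond the row: parallel within 0.12 rad, centred within 30 mm, gap to the coasters 15 to 70 mm (all of step 1 and height (world z) of strip below 0.006 m and angle between strip's own z axis and vertical below 0.06 rad and angle between the x axis of strip and the y axis of fence, either way round below 0.12 rad and x of strip in the frame of fence between 0.1325 and 0.1875 m and y of strip in the frame of row_mid between -0.03 and 0.03 m and linear speed of strip below 0.02 m/s); the robot touches nothing.
It fails at once if a square coaster is lifted off the counter or stood on edge (height (world z) of any of coaster0, coaster1, coaster2 above 0.025 m or angle between any of coaster0, coaster1, coaster2's own z axis and vertical above 0.5 rad).
It fails at once if the strip is dropped or slammed on the counter (height (world z) of strip below 0.03 m and linear speed of strip above 0.6 m/s).
It fails at once if a bystander is moved more than 30 mm or knocked over (distance of any of round_coaster, jug, tin, tamper, spoon from where it was at the start of the episode above 0.03 m or angle between any of round_coaster, jug, tin, tamper's own z axis and vertical above 0.5 rad).
It also fails if it takes over 72 s, if anything falls off the work surface, if the arm or the gripper's body presses on something with over 40 N, if the wrist force passes 120 N, or if a joint passes its speed limit or range.

## Working session

There is one attempt and no reset: what is moved stays moved. The work goes in short steps, Python scripts to look and compute and a shell command to move; the robot and the scene stay as the last step left them, time stands still between calls to the robot, and variables do not carry over. Pictures are saved under pics/ and viewed, about 8 in all and at most 12, crops included, and the job is handed in when it is done.

```bash
ls; mkdir -p pics
python3 - <<'E'
from plant import *
import cv2
print(read_state(), grip_depth)
for n in("top","side"):
    p,d=get_image(n); cv2.imwrite(f"pics/{n}0.png",p[:,:,::-1]); print(n,camera_info(n))
E
```

```text
pics
{'time': 0.0, 'q': array([-1.34102949e+00,  4.23821945e-01,  1.63072139e+00,  1.26751396e-05,
        1.08856611e+00, -1.90406898e-02]), 'joint_velocities': array([ 0.00244286, -0.00095614,  0.00197842,  0.00141458, -0.00152821,
        0.00130977]), 'effort': array([ 1.70517782e-03, -5.44614959e+01, -2.73668164e+01,  6.44558505e-02,
        2.27422547e-02, -1.16561046e-04]), 'ee_pos': array([ 0.15377989, -0.60520179,  0.22190115]), 'tool_rot': array([-7.54782262e-04,  9.92271907e-01,  1.24080168e-01, -7.41778538e-05]), 'ft_force': array([-0.60274114, -0.72613751, -0.4426557 ]), 'torque': array([-0.03628853,  0.00105638, -0.02843571]), 'opening': 0.999764305450888} 0.0187
top {'fx': 599.5005456827913, 'fy': 599.5005456827913, 'cx': 320.6189970872069, 'cy': 234.6487631381809, 'rvec': array([ 2.15737039, -2.13181622,  0.16360214]), 'tvec': array([-0.07636926,  0.5484182 ,  1.47663597])}
side {'fx': 617.2727970361781, 'fy': 617.2727970361781, 'cx': 311.8697179295241, 'cy': 238.87465041196563, 'rvec': array([ 2.43877453, -0.25141693,  0.06460513]), 'tvec': array([-0.55096401,  0.06868388,  1.82224238])}
```

View pics/top0.png

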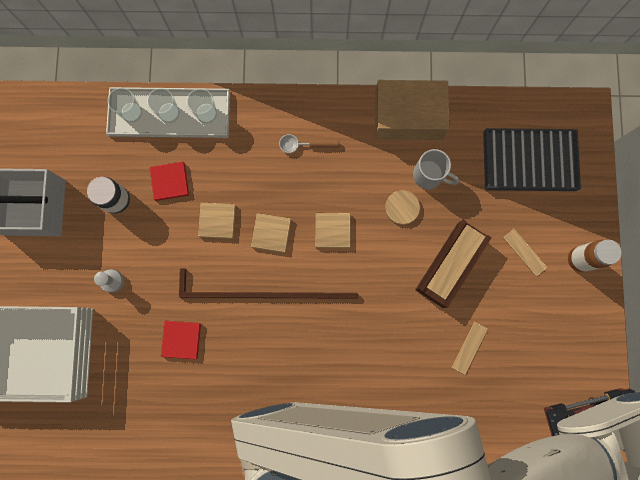

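View pics/side0.png

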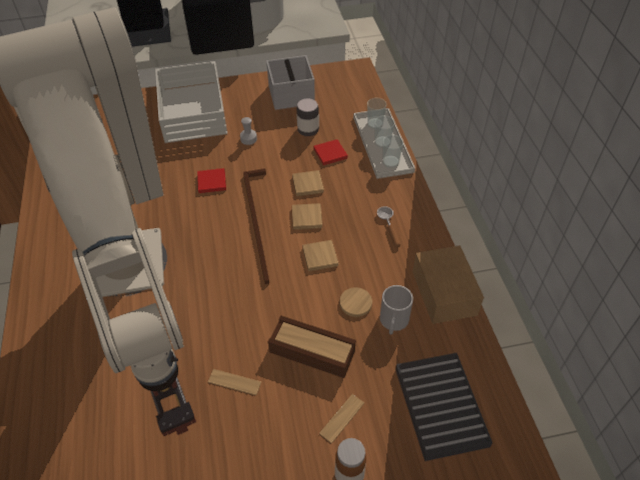

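Top view: the square coasters are at (217,220), (271,233) and (333,231), and the round one is at (403,207). The red look-alikes are at (170,181) and (181,340). The fence rail runs (185–357, 296), with its stop at (183,280). Three things look like the strip: (455,262) in the riser, (525,252) and (470,348). The one in the riser is the largest and lies in the channel, so it fits the description. I'll measure these now and make an enlarged crop.

```bash
cat > h.py <<'E'
from plant import *
import cv2, numpy as np
def cam(n):
    c=camera_info(n); R=cv2.Rodrigues(np.array(c['rvec']))[0]; t=np.array(c['tvec'])
    return np.array([[c['fx'],0,c['cx']],[0,c['fy'],c['cy']],[0,0,1]]),R,t
def ray(n,uv,z):
    K,R,t=cam(n); uv=np.atleast_2d(np.array(uv,float))
    d=np.c_[uv,np.ones(len(uv))]@np.linalg.inv(K).T@R; o=-R.T@t
    return (o+d*((z-o[2])/d[:,2])[:,None])[:,:2]
def proj(n,P):
    K,R,t=cam(n); p=(np.atleast_2d(P)@R.T+t)@K.T; return p[:,:2]/p[:,2:]
def rects(img,n,z,lo,hi,roi,amin=150):
    """minAreaRect of colour blobs, in world at height z: centre, sizes, angle of long side"""
    hsv=cv2.cvtColor(img,cv2.COLOR_RGB2HSV); m=cv2.inRange(hsv,np.array(lo),np.array(hi))
    mm=np.zeros_like(m); x0,y0,x1,y1=roi; mm[y0:y1,x0:x1]=m[y0:y1,x0:x1]
    mm=cv2.morphologyEx(mm,cv2.MORPH_OPEN,np.ones((3,3)))
    mm=cv2.morphologyEx(mm,cv2.MORPH_CLOSE,np.ones((5,5)))
    out=[]
    for c in cv2.findContours(mm,cv2.RETR_EXTERNAL,cv2.CHAIN_APPROX_NONE)[0]:
        if cv2.contourArea(c)<amin: continue
        w=ray(n,c[:,0,:],z)*1000
        (cx,cy),(a,b),an=cv2.minAreaRect(w.astype(np.float32))
        if b>a: a,b,an=b,a,an+90
        px=c[:,0,:].mean(0)
        out.append((px.round(),np.round([cx,cy,a,b,an],1)))
    return out,mm
E
python3 - <<'E'
from h import *
p,d=get_image("top")
hsv=cv2.cvtColor(p,cv2.COLOR_RGB2HSV)
for u,v in[(217,220),(271,233),(333,231),(403,207),(455,262),(525,252),(470,348),(300,200),(300,260),(250,296),(183,280),(440,290),(333,212)]: print((u,v),hsv[v,u])
r,m=rects(p,"top",0.016,[8,60,150],[25,150,255],(150,150,560,390))
for x in r: print(*x)
r,f=rects(p,"top",0.018,[0,60,20],[25,255,95],(150,250,560,310))
for x in r: print(*x)
c=np.hstack([p[150:390,150:560],cv2.cvtColor(m|f//2,cv2.COLOR_GRAY2RGB)[150:390,150:560]])
c=np.vstack([p[180:310,160:500],cv2.cvtColor(m|f//2,cv2.COLOR_GRAY2RGB)[180:310,160:500]])
cv2.imwrite("pics/c1.png",cv2.resize(c[:,:,::-1],None,fx=2.2,fy=2.2))
E
```

```text
(217, 220) [ 17 114 183]
(271, 233) [ 18 113 183]
(333, 231) [ 17 112 184]
(403, 207) [ 17 116 185]
(455, 262) [ 17 110 169]
(525, 252) [ 17 113 183]
(470, 348) [ 17 109 180]
(300, 200) [ 13 144 151]
(300, 260) [ 13 146 152]
(250, 296) [ 10 147  80]
(183, 280) [ 10 151  88]
(440, 290) [ 17 110 167]
(333, 212) [ 13 149 152]
[205. 376.] [193.4 202.4 296.2  36.4  90.7]
[530. 362.] [ 241.5 -592.9  153.6   22.    90.7]
[259. 349.] [260.9  57.1 323.8  52.6  94. ]
[293. 312.] [346.3 -19.5 757.8  72.5  90.7]
[424. 355.] [ 261.5 -360.2  672.2  167.   108.7]
[533. 256.] [ 507.9 -599.4  168.4  143.9   88.7]
[456. 262.] [ 488.8 -416.5  194.1   55.7  146.8]
[303. 238.] [557.2  -4.8 746.9 286.7  92.3]
[278. 166.] [723.2  37.9 685.2 107.6  90.7]
[261. 294.] [392.1  57.8 472.5  79.9  82.7]
[453. 280.] [ 448.5 -401.9  188.3  143.6  104.1]
```

View pics/c1.png

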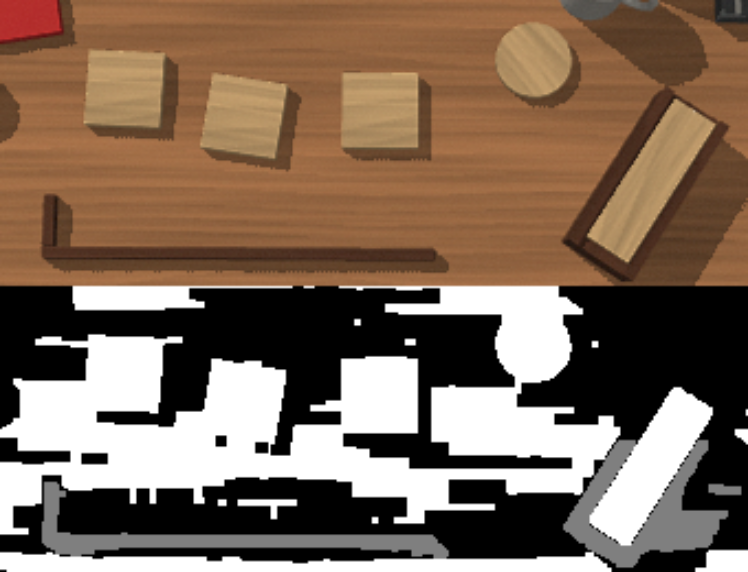

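The crop shows the big strip in the riser (strip blob px 456,262) and the three squares. The counter's grain leaks into the mask, so I'll use a tighter hue range, and depth heights for the fence and riser.

```bash
cat >> h.py <<'E'
WOOD=([15,80,120],[22,140,255])
def hmap(n,d):
    K,R,t=cam(n); v,u=np.mgrid[0:480,0:640]
    X=(np.c_[u.ravel(),v.ravel(),np.ones(u.size)]@np.linalg.inv(K).T*d.ravel()[:,None]-t)@R
    return X.reshape(480,640,3)
E
python3 - <<'E'
from h import *
p,d=get_image("top")
for z in(0.016,0.055):
  r,m=rects(p,"top",z,*WOOD,(150,150,560,390))
  print(z)
  for x in r: print(*x)
X=hmap("top",d); 
print("counter z",[np.round(np.median(X[a:b,c:e,2])*1000,1) for a,b,c,e in[(255,265,200,400),(310,330,250,400)]], X[255:265,200:400,2].std()*1000)
hsv=cv2.cvtColor(p,cv2.COLOR_RGB2HSV)
def blk(h0,h1,roi):
    x0,y0,x1,y1=roi; k=((X[...,2]>h0)&(X[...,2]<h1)).astype(np.uint8); mm=np.zeros_like(k); mm[y0:y1,x0:x1]=k[y0:y1,x0:x1]; return cv2.morphologyEx(mm,cv2.MORPH_OPEN,np.ones((2,2)))
f=blk(.010,.03,(170,262,370,305)); v,u=np.nonzero(f)
w=ray("top",np.c_[u,v],.018)*1000
# rail
k=(u>200); A=w[k]; (c,s,a)=cv2.minAreaRect(A.astype(np.float32)); print("rail",c,s,a, "PCA",np.polyfit(A[:,1],A[:,0],1),"n",len(A))
k=(v<287)&(u<200); B=w[k]; print("stop",cv2.minAreaRect(B.astype(np.float32)),np.polyfit(B[:,0],B[:,1],1))
g=blk(.045,.07,(410,210,500,320)); v,u=np.nonzero(g); print("riser",cv2.minAreaRect((ray("top",np.c_[u,v],.056)*1000).astype(np.float32)), np.median(X[258:268,450:460,2]))
E
```

```text
0.016
[469. 348.] [ 271.4 -446.1  130.3   38.5  152.1]
[525. 252.] [ 514.5 -594.3  131.    39.1   39.1]
[456. 261.] [ 488.8 -416.6  194.4   56.5  146.9]
[270. 232.] [558.3  59.5  89.5  89.3  81.7]
[332. 230.] [567.1 -99.2  88.   86.2  90.7]
[216. 220.] [589.2 201.   89.2  89.1 178.1]
[402. 207.] [ 629.7 -280.1   88.3   87.4   89.7]
0.055
[469. 348.] [ 272.7 -436.4  127.    37.6  152.1]
[525. 252.] [ 509.6 -580.8  127.7   38.1   39.1]
[456. 261.] [ 484.6 -407.7  189.4   55.1  146.9]
[270. 232.] [552.3  56.3  87.2  87.1  81.7]
[332. 230.] [560.8 -98.4  85.8  84.   90.7]
[216. 220.] [582.4 194.1  86.9  86.8 178.1]
[402. 207.] [ 621.9 -274.7   86.    85.2   89.7]
counter z [np.float64(0.1), np.float64(0.3)] 114.09986292009019
rail (395.73980712890625, 32.40953063964844) (12.611058235168457, 397.64495849609375) 0.6769569516181946 PCA [-7.68691032e-03  3.95532243e+02] n 872
stop ((438.44525146484375, 278.7272033691406), (43.23629379272461, 15.157221794128418), 0.6806808710098267) [-2.77987607e-02  2.91046786e+02]
riser ((478.37799072265625, -406.0905456542969), (86.60669708251953, 211.8441619873047), 57.06272506713867) 0.055948059238526804
```

```bash
cat >> h.py <<'E'
from scipy.spatial.transform import Rotation as Ro
def plan(targets):
    "targets: (x,y,z mm, yaw deg of tool x, tool down) -> dp and rotation shares from the present pose"
    s=read_state(); w,a,b,c=s['tool_rot']; R=Ro.from_quat([a,b,c,w])
    print("t",round(s['time'],2),"p",np.round(s['ee_pos']*1000,1),"yaw",round(np.degrees(np.arctan2(*R.as_matrix()[1::-1,0])),2),"F",np.round(s['ft_force'],1))
    for x,y,z,yaw in targets:
        T=Ro.from_euler('z',yaw,degrees=True)*Ro.from_euler('x',180,degrees=True)
        print((x,y,z,yaw),"dp",np.round(R.inv().apply(np.array([x,y,z])/1000-s['ee_pos'])/.5,4),"rot",np.round((R.inv()*T).as_rotvec()/np.pi,4))
E
python3 -c "
from h import *
plan([(400,-300,200,.6),(655,201,150,.6),(655,201,60,.6)])"
```

```text
t 0.2 p [ 153.8 -605.4  222.2] yaw 14.25 F [-0.2 -0.3  0.1]
(400, -300, 200, 0.6) dp [ 0.6276 -0.4707  0.0448] rot [-0.0003  0.      0.0759]
(655, 201, 150, 0.6) dp [ 1.3686 -1.3162  0.1457] rot [-0.0003  0.      0.0759]
(655, 201, 60, 0.6) dp [ 1.3686 -1.316   0.3257] rot [-0.0003  0.      0.0759]
```

```bash
python3 -m inch '[{"dp":[0.87,-0.615,0.15],"rotation":[0,0,0.0759],"claw":45},{"dp":[0.87,-0.615,0.15],"rotation":[0,0,0.0759],"claw":45},{"dp":[0.87,-0.615,0.15],"rotation":[0,0,0.0759],"claw":45},{"dp":[0.87,-0.615,0.15],"rotation":[0,0,0.0759],"claw":45},{"dp":[0.87,-0.615,0.15],"rotation":[0,0,0.0759],"claw":45},{"dp":[0.87,-0.615,0.15],"rotation":[0,0,0.0759],"claw":45},{"dp":[0.87,-0.615,0.15],"rotation":[0,0,0.0759],"claw":45},{"dp":[0.87,-0.615,0.15],"rotation":[0,0,0.0759],"claw":45},{"dp":[0.87,-0.615,0.15],"rotation":[0,0,0.0759],"claw":45},{"dp":[0.87,-0.615,0.15],"rotation":[0,0,0.0759],"claw":45}]'; python3 -c "
from h import *
plan([(635,-99,60,.6),(635,-99,6,.6),(502,-100,6,.6)])"
```

```text
time: 1.45
ee_pos: [0.5009, -0.1986, 0.1472]
tool_rot: [-0.0, 1.0, 0.007, -0.0]
ft_force: [-0.5, -0.4, 0.5]
opening: 0.51
t 1.45 p [ 500.9 -198.6  147.2] yaw 0.82 F [-0.5 -0.4  0.5]
(635, -99, 60, 0.6) dp [ 0.2711 -0.1954  0.1743] rot [-0.0001  0.0002  0.0012]
(635, -99, 6, 0.6) dp [ 0.2711 -0.1953  0.2823] rot [-0.0001  0.0002  0.0012]
(502, -100, 6, 0.6) dp [ 0.0051 -0.1971  0.2824] rot [-0.0001  0.0002  0.0012]
```

```bash
python3 -m inch '[{"dp":[0.271,-0.195,0.1],"rotation":[0,0,0.0012],"claw":45},{"dp":[0.271,-0.195,0.15],"rotation":[0,0,0.0012],"claw":45},{"dp":[0.271,-0.195,0.174],"rotation":[0,0,0.0012],"claw":45},{"dp":[0.271,-0.195,0.282],"rotation":[0,0,0.0012],"claw":45},{"dp":[0.271,-0.195,0.282],"rotation":[0,0,0.0012],"claw":45},{"dp":[0.23,-0.195,0.282],"rotation":[0,0,0.0012],"claw":45},{"dp":[0.19,-0.195,0.282],"rotation":[0,0,0.0012],"claw":45},{"dp":[0.15,-0.195,0.282],"rotation":[0,0,0.0012],"claw":45},{"dp":[0.11,-0.195,0.282],"rotation":[0,0,0.0012],"claw":45},{"dp":[0.07,-0.195,0.282],"rotation":[0,0,0.0012],"claw":45}]'; python3 -c "
from h import *
plan([(502,-99.5,6,.6),(500,-100,6,.6),(515,-99.5,6,.6),(515,-99.5,60,.6),(630,59.5,60,.6)])"
```

```text
time: 2.7
ee_pos: [0.5327, -0.1041, 0.0077]
tool_rot: [0.0, 1.0, 0.003, 0.0]
ft_force: [0.6, -0.6, -0.6]
opening: 0.511
t 2.7 p [ 532.7 -104.1    7.7] yaw 0.29 F [ 0.6 -0.6 -0.6]
(502, -99.5, 6, 0.6) dp [-0.0613 -0.0094  0.0035] rot [ 0.0001 -0.0001 -0.0017]
(500, -100, 6, 0.6) dp [-0.0653 -0.0085  0.0035] rot [ 0.0001 -0.0001 -0.0017]
(515, -99.5, 6, 0.6) dp [-0.0353 -0.0093  0.0035] rot [ 0.0001 -0.0001 -0.0017]
(515, -99.5, 60, 0.6) dp [-0.0352 -0.0093 -0.1045] rot [ 0.0001 -0.0001 -0.0017]
(630, 59.5, 60, 0.6) dp [ 0.1964 -0.3261 -0.1045] rot [ 0.0001 -0.0001 -0.0017]
```

```bash
python3 -m inch '[{"dp":[-0.025,0,0],"rotation":[0,0,0],"claw":45},{"dp":[-0.045,0,0],"rotation":[0,0,0],"claw":45},{"dp":[-0.06,0,0],"rotation":[0,0,0],"claw":45},{"dp":[-0.066,0,0],"rotation":[0,0,0],"claw":45},{"dp":[-0.066,0,0],"rotation":[0,0,0],"claw":45},{"dp":[-0.066,0,0],"rotation":[0,0,0],"claw":45},{"dp":[-0.066,0,0],"rotation":[0,0,0],"claw":45},{"dp":[-0.066,0,0],"rotation":[0,0,0],"claw":45},{"dp":[-0.066,0,0],"rotation":[0,0,0],"claw":45},{"dp":[-0.066,0,0],"rotation":[0,0,0],"claw":45}]'; python3 -c "
from h import *
plan([(515,-99.5,6,.6),(515,-99.5,60,.6),(632,59.5,60,.6),(632,59.5,6,.6),(502,58,6,.6)])"
```

```text
time: 3.95
ee_pos: [0.5071, -0.1036, 0.0082]
tool_rot: [0.001, 1.0, 0.003, 0.006]
ft_force: [12.1, 3.5, -0.6]
opening: 0.514
t 3.95 p [ 507.1 -103.6    8.2] yaw 0.34 F [12.1  3.5 -0.6]
(515, -99.5, 6, 0.6) dp [ 0.0158 -0.008   0.0047] rot [ 0.0006 -0.0038 -0.0014]
(515, -99.5, 60, 0.6) dp [ 0.0171 -0.0078 -0.1033] rot [ 0.0006 -0.0038 -0.0014]
(632, 59.5, 60, 0.6) dp [ 0.253  -0.3244 -0.1011] rot [ 0.0006 -0.0038 -0.0014]
(632, 59.5, 6, 0.6) dp [ 0.2517 -0.3246  0.0069] rot [ 0.0006 -0.0038 -0.0014]
(502, 58, 6, 0.6) dp [-0.0083 -0.3232  0.0038] rot [ 0.0006 -0.0038 -0.0014]
```

```bash
python3 -m inch '[{"dp":[0.04,0,0],"rotation":[0,0,-0.001],"claw":45},{"dp":[0.1,0,-0.1],"rotation":[0,0,-0.001],"claw":45},{"dp":[0.2,-0.1,-0.1],"rotation":[0,0,-0.001],"claw":45},{"dp":[0.262,-0.2,-0.1],"rotation":[0,0,-0.001],"claw":45},{"dp":[0.262,-0.3,-0.1],"rotation":[0,0,-0.001],"claw":45},{"dp":[0.262,-0.325,-0.08],"rotation":[0,0,-0.001],"claw":45},{"dp":[0.262,-0.325,0.002],"rotation":[0,0,-0.001],"claw":45},{"dp":[0.262,-0.325,0.002],"rotation":[0,0,-0.001],"claw":45},{"dp":[0.235,-0.325,0.002],"rotation":[0,0,-0.001],"claw":45},{"dp":[0.2,-0.325,0.002],"rotation":[0,0,-0.001],"claw":45}]'; python3 -c "
from h import *
plan([(500,58.5,6,.6)])"
```

```text
time: 5.2
ee_pos: [0.5997, 0.0595, 0.007]
tool_rot: [-0.0, 1.0, 0.004, 0.001]
ft_force: [0.5, 0.6, -0.7]
opening: 0.514
t 5.2 p [599.7  59.5   7. ] yaw 0.49 F [ 0.5  0.6 -0.7]
(500, 58.5, 6, 0.6) dp [-0.1994  0.0003  0.0017] rot [-0.     -0.0006 -0.0006]
```

Now the push for M, then on to L's approach.

```bash
python3 -m inch '[{"dp":[-0.035,0,0],"rotation":[0,0,0],"claw":45},{"dp":[-0.07,0,0],"rotation":[0,0,0],"claw":45},{"dp":[-0.105,0,0],"rotation":[0,0,0],"claw":45},{"dp":[-0.14,0,0],"rotation":[0,0,0],"claw":45},{"dp":[-0.165,0,0],"rotation":[0,0,0],"claw":45},{"dp":[-0.185,0,0],"rotation":[0,0,0],"claw":45},{"dp":[-0.197,0,0],"rotation":[0,0,0],"claw":45},{"dp":[-0.2,0,0],"rotation":[0,0,0],"claw":45},{"dp":[-0.2,0,0],"rotation":[0,0,0],"claw":45},{"dp":[-0.2,0,0],"rotation":[0,0,0],"claw":45}]' && python3 -m inch '[{"dp":[0.04,0,0],"rotation":[0,0,0],"claw":45},{"dp":[0.1,0,-0.1],"rotation":[0,0,0],"claw":45},{"dp":[0.22,-0.08,-0.1],"rotation":[0,0,0],"claw":45},{"dp":[0.31,-0.16,-0.1],"rotation":[0,0,0],"claw":45},{"dp":[0.31,-0.24,-0.1],"rotation":[0,0,0],"claw":45},{"dp":[0.31,-0.28,-0.08],"rotation":[0,0,0],"claw":45},{"dp":[0.31,-0.28,0.002],"rotation":[0,0,0],"claw":45},{"dp":[0.31,-0.28,0.002],"rotation":[0,0,0],"claw":45},{"dp":[0.28,-0.28,0.002],"rotation":[0,0,0],"claw":45},{"dp":[0.25,-0.28,0.002],"rotation":[0,0,0],"claw":45}]'; python3 -c "
from h import *
plan([(500,201,6,.6)])"
```

```text
time: 6.45
ee_pos: [0.5061, 0.0592, 0.0074]
tool_rot: [-0.0, 1.0, 0.005, 0.006]
ft_force: [11.9, -3.7, -0.4]
opening: 0.515
time: 7.7
ee_pos: [0.6215, 0.1997, 0.0047]
tool_rot: [0.0, 1.0, 0.005, -0.001]
ft_force: [1.1, 0.0, 0.1]
opening: 0.51
t 7.7 p [621.5 199.7   4.7] yaw 0.52 F [1.1 0.  0.1]
(500, 201, 6, 0.6) dp [-0.243  -0.0049 -0.0024] rot [ 0.0001  0.0004 -0.0004]
```

```bash
python3 -m inch '[{"dp":[-0.035,0,-0.002],"rotation":[0,0,0],"claw":45},{"dp":[-0.075,0,-0.002],"rotation":[0,0,0],"claw":45},{"dp":[-0.115,0,-0.002],"rotation":[0,0,0],"claw":45},{"dp":[-0.155,0,-0.002],"rotation":[0,0,0],"claw":45},{"dp":[-0.19,0,-0.002],"rotation":[0,0,0],"claw":45},{"dp":[-0.22,0,-0.002],"rotation":[0,0,0],"claw":45},{"dp":[-0.24,0,-0.002],"rotation":[0,0,0],"claw":45},{"dp":[-0.248,0,-0.002],"rotation":[0,0,0],"claw":45},{"dp":[-0.248,0,-0.002],"rotation":[0,0,0],"claw":45},{"dp":[-0.248,0,-0.002],"rotation":[0,0,0],"claw":45}]' && python3 -m inch '[{"dp":[0.04,0,0],"rotation":[0,0,0],"claw":40},{"dp":[0.05,0,-0.1],"rotation":[0,0,0],"claw":40},{"dp":[0.05,0.08,-0.15],"rotation":[0,0,0],"claw":40},{"dp":[-0.1,0.7,-0.15],"rotation":[0,0,0],"claw":40},{"dp":[-0.1,0.7,-0.15],"rotation":[0,0,0],"claw":40},{"dp":[-0.1,0.7,-0.15],"rotation":[0,0,0],"claw":40},{"dp":[-0.1,0.7,-0.15],"rotation":[0,0,0],"claw":40},{"dp":[-0.1,0.77,-0.15],"rotation":[0,0,0],"claw":40},{"dp":[-0.1,0.77,-0.15],"rotation":[0,0,0],"claw":40},{"dp":[-0.1,0.77,-0.15],"rotation":[0,0,0],"claw":40}]'
python3 - <<'E'
from h import *
plan([(447,-180,80,.6),(447,-180,80,90.6),(447,-180,80,-89.4)]); print(read_state()['q'].round(2))
p,d=get_image("top")
r,m=rects(p,"top",.016,*WOOD,(150,150,380,310))
for x in r: print(*x)
cv2.imwrite("pics/t2.png",p[:,:,::-1])
E
```

```text
time: 8.95
ee_pos: [0.5052, 0.1996, 0.0074]
tool_rot: [-0.001, 1.0, 0.006, 0.006]
ft_force: [14.5, -7.0, -0.9]
opening: 0.515
time: 10.2
ee_pos: [0.4525, -0.1885, 0.0808]
tool_rot: [0.0, 1.0, 0.003, 0.0]
ft_force: [0.1, 0.3, -0.1]
opening: 0.455
t 10.2 p [ 452.5 -188.5   80.8] yaw 0.31 F [ 0.1  0.3 -0.1]
(447, -180, 80, 0.6) dp [-0.0109 -0.017   0.0017] rot [ 0.0001 -0.0002 -0.0016]
(447, -180, 80, 90.6) dp [-0.0109 -0.017   0.0017] rot [ 2.000e-04 -1.000e-04 -5.016e-01]
(447, -180, 80, -89.4) dp [-0.0109 -0.017   0.0017] rot [-1.000e-04 -2.000e-04  4.984e-01]
[-0.42  0.46  2.01 -0.    0.67  1.15]
[324. 274.] [452.  -82.2  86.9  50.9   0.7]
[272. 274.] [450.4  53.   87.6  86.8  90.7]
[215. 274.] [448.6 198.1  88.4  86.8  90.7]
```

View pics/t2.png

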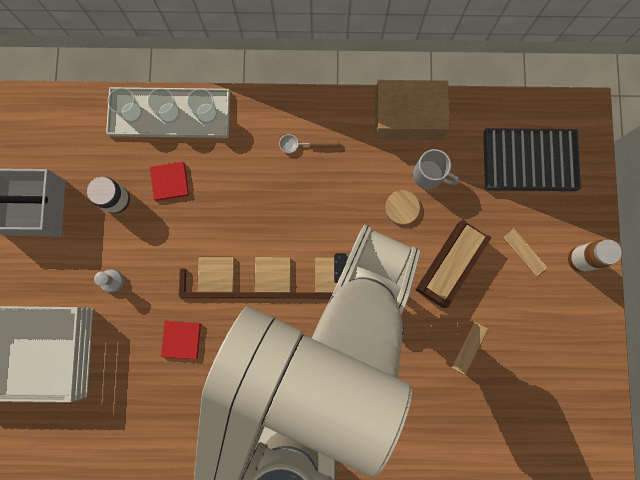

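All three squares lie square against the rail (px 215,274; 272,274; 324,274, the last partly hidden). Next I turn the tool 90° and push the row along the rail into the stop.

```bash
python3 -m inch '[{"dp":[0,0.01,0],"rotation":[0,0,-0.5016],"claw":40},{"dp":[0,0.01,0],"rotation":[0,0,-0.5016],"claw":40},{"dp":[0,0.01,0],"rotation":[0,0,-0.5016],"claw":40},{"dp":[0,0.01,0],"rotation":[0,0,-0.5016],"claw":40},{"dp":[0,0.01,0],"rotation":[0,0,-0.5016],"claw":40},{"dp":[0,0.01,0],"rotation":[0,0,-0.5016],"claw":40},{"dp":[0,0.01,0],"rotation":[0,0,-0.5016],"claw":40},{"dp":[0,0.01,0],"rotation":[0,0,-0.5016],"claw":40},{"dp":[0,0.01,0],"rotation":[0,0,-0.5016],"claw":40},{"dp":[0,0.01,0],"rotation":[0,0,-0.5016],"claw":40}]'
python3 - <<'E'
from h import *
plan([(450,-190,6,90.6),(450,-11,6,90.6),(448,-5,6,90.6)])
E
```

```text
time: 11.5
ee_pos: [0.4531, -0.1898, 0.0806]
tool_rot: [-0.0, 0.702, 0.713, -0.0]
ft_force: [0.3, -0.1, -0.2]
opening: 0.453
t 11.5 p [ 453.1 -189.8   80.6] yaw 90.9 F [ 0.3 -0.1 -0.2]
(450, -190, 6, 90.6) dp [-0.0004 -0.0062  0.1493] rot [-0.0001 -0.0001  0.0017]
(450, -11, 6, 90.6) dp [ 0.3575 -0.0006  0.1494] rot [-0.0001 -0.0001  0.0017]
(448, -5, 6, 90.6) dp [ 0.3696 -0.0044  0.1494] rot [-0.0001 -0.0001  0.0017]
```

```bash
python3 -m inch '[{"dp":[0,-0.006,0.08],"rotation":[0,0,0.001],"claw":40},{"dp":[0,-0.006,0.148],"rotation":[0,0,0.001],"claw":40},{"dp":[0,-0.006,0.148],"rotation":[0,0,0.001],"claw":40},{"dp":[0.04,-0.006,0.148],"rotation":[0,0,0.001],"claw":40},{"dp":[0.08,-0.006,0.148],"rotation":[0,0,0.001],"claw":40},{"dp":[0.11,-0.005,0.148],"rotation":[0,0,0.001],"claw":40},{"dp":[0.14,-0.005,0.148],"rotation":[0,0,0.001],"claw":40},{"dp":[0.17,-0.004,0.148],"rotation":[0,0,0.001],"claw":40},{"dp":[0.20,-0.004,0.148],"rotation":[0,0,0.001],"claw":40},{"dp":[0.23,-0.003,0.148],"rotation":[0,0,0.001],"claw":40}]' && python3 -m inch '[{"dp":[0.03,0,0],"rotation":[0,0,0],"claw":40},{"dp":[0.055,0,0],"rotation":[0,0,0],"claw":40},{"dp":[0.08,0,0],"rotation":[0,0,0],"claw":40},{"dp":[0.1,0,0],"rotation":[0,0,0],"claw":40},{"dp":[0.115,0,0],"rotation":[0,0,0],"claw":40},{"dp":[0.125,0,0],"rotation":[0,0,0],"claw":40},{"dp":[0.13,0,0],"rotation":[0,0,0],"claw":40},{"dp":[0.13,0,0],"rotation":[0,0,0],"claw":40},{"dp":[0.13,0,0],"rotation":[0,0,0],"claw":40},{"dp":[0.13,0,0],"rotation":[0,0,0],"claw":40}]'
python3 - <<'E'
from h import *
plan([(448,-5,6,90.6)])
E
```

```text
time: 12.75
ee_pos: [0.4501, -0.0754, 0.0068]
tool_rot: [0.0, 0.703, 0.711, 0.0]
ft_force: [0.3, -1.6, 1.6]
opening: 0.459
time: 14.0
ee_pos: [0.4489, -0.0113, 0.0066]
tool_rot: [-0.0, 0.703, 0.711, -0.0]
ft_force: [0.6, 0.1, -0.1]
opening: 0.455
t 14.0 p [448.9 -11.3   6.6] yaw 90.65 F [ 0.6  0.1 -0.1]
(448, -5, 6, 90.6) dp [ 0.0127 -0.0017  0.0012] rot [-0.0002 -0.      0.0003]
```

```bash
python3 -m inch '[{"dp":[0.006,0,0],"rotation":[0,0,0],"claw":40},{"dp":[0.01,0,0],"rotation":[0,0,0],"claw":40},{"dp":[0.014,0,0],"rotation":[0,0,0],"claw":40},{"dp":[0.018,0,0],"rotation":[0,0,0],"claw":40},{"dp":[0.018,0,0],"rotation":[0,0,0],"claw":40},{"dp":[0.018,0,0],"rotation":[0,0,0],"claw":40},{"dp":[0.018,0,0],"rotation":[0,0,0],"claw":40},{"dp":[0.018,0,0],"rotation":[0,0,0],"claw":40},{"dp":[0.018,0,0],"rotation":[0,0,0],"claw":40},{"dp":[0.018,0,0],"rotation":[0,0,0],"claw":40}]'
python3 - <<'E'
from h import *
p,d=get_image("top")
cv2.imwrite("pics/c3.png",cv2.resize(p[240:320,160:380,::-1],None,fx=3.5,fy=3.5))
E
```

```text
time: 15.25
ee_pos: [0.4493, -0.0051, 0.0068]
tool_rot: [0.001, 0.702, 0.712, -0.001]
ft_force: [-0.6, -32.1, -0.1]
opening: 0.458
```

View pics/c3.png

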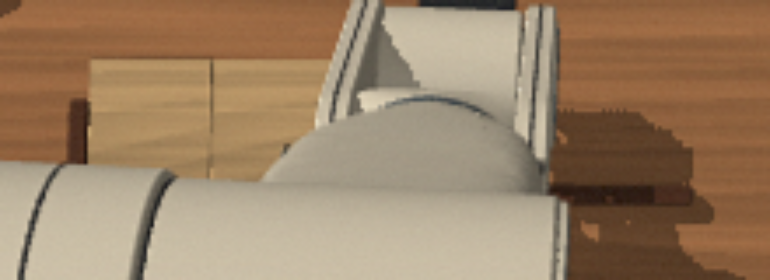

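The push force reached 32 N, so the row is compact against the stop. Now I retreat and lift, then go behind the riser's far end.

```bash
python3 -m inch '[{"dp":[-0.03,0,0],"rotation":[0,0,0],"claw":40},{"dp":[-0.1,0,-0.05],"rotation":[0,0,0],"claw":20},{"dp":[-0.2,0,-0.16],"rotation":[0,0,-0.1],"claw":0},{"dp":[-0.3,-0.05,-0.24],"rotation":[0,0,-0.313],"claw":0},{"dp":[-0.42,-0.1,-0.24],"rotation":[0,0,-0.313],"claw":0},{"dp":[-0.54,-0.15,-0.24],"rotation":[0,0,-0.313],"claw":0},{"dp":[-0.65,0.2,-0.24],"rotation":[0,0,-0.313],"claw":0},{"dp":[-0.77,0.2,-0.24],"rotation":[0,0,-0.313],"claw":0},{"dp":[-0.86,0.2,-0.24],"rotation":[0,0,-0.313],"claw":0},{"dp":[-0.86,0.2,-0.24],"rotation":[0,0,-0.313],"claw":0}]'
python3 - <<'E'
from h import *
plan([(589,-476,100,146.9),(589,-476,52,146.9)]);print(read_state()['q'].round(2))
p,d=get_image("top")
r,m=rects(p,"top",.016,*WOOD,(150,150,380,310))
for x in r: print(*x)
r,m=rects(p,"top",.055,*WOOD,(400,200,510,320))
for x in r: print(*x)
X=hmap("top",d)
f=((X[...,2]>.010)&(X[...,2]<.03)).astype(np.uint8); f[:285]=0;f[:,:170]=0; f[:,370:]=0; f[305:]=0
v,u=np.nonzero(f&(np.arange(640)[None]>200)); w=ray("top",np.c_[u,v],.018)*1000; print("rail",np.polyfit(w[:,1],w[:,0],1),w.min(0),w.max(0))
E
```

```text
time: 16.55
ee_pos: [0.5501, -0.4235, 0.1264]
tool_rot: [-0.0, 0.284, 0.959, 0.0]
ft_force: [1.3, 0.3, 0.3]
opening: 0.002
t 16.55 p [ 550.1 -423.5  126.4] yaw 147.03 F [1.3 0.3 0.3]
(589, -476, 100, 146.9) dp [-0.1223 -0.0458  0.0528] rot [ 0.0002 -0.0001  0.0007]
(589, -476, 52, 146.9) dp [-0.1224 -0.0458  0.1488] rot [ 0.0002 -0.0001  0.0007]
[-0.67  0.63  1.52  0.    0.99 -1.67]
[238. 274.] [449.3 141.  268.6  86.8  90.7]
[408. 210.] [ 609.1 -293.6   60.    48.1  179.5]
rail [1.59072673e-02 4.03361353e+02] [ 382.98380769 -112.9867451 ] [422.59654797 232.13084209]
```

The row measures 268.6 x 86.8 mm at 90.7°, which means flush and compact. Next I get behind the strip and descend.

```bash
python3 -m inch '[{"dp":[-0.1,-0.0458,0],"rotation":[0,0,0],"claw":0},{"dp":[-0.132,-0.0458,0],"rotation":[0,0,0],"claw":0},{"dp":[-0.132,-0.0458,0.05],"rotation":[0,0,0],"claw":0},{"dp":[-0.132,-0.0458,0.148],"rotation":[0,0,0],"claw":0},{"dp":[-0.132,-0.0458,0.148],"rotation":[0,0,0],"claw":0},{"dp":[-0.132,-0.0458,0.148],"rotation":[0,0,0],"claw":0},{"dp":[-0.132,-0.0458,0.148],"rotation":[0,0,0],"claw":0},{"dp":[-0.132,-0.0458,0.148],"rotation":[0,0,0],"claw":0},{"dp":[-0.132,-0.0458,0.148],"rotation":[0,0,0],"claw":0},{"dp":[-0.132,-0.0458,0.148],"rotation":[0,0,0],"claw":0}]'
python3 - <<'E'
from h import *
plan([(589,-476,52,146.9),(564.1-73*.837,-459.7+73*.547,52,146.9)])
p,d=get_image("side"); cv2.imwrite("pics/s4.png",cv2.resize(p[280:440,200:420,::-1],None,fx=3.5,fy=3.5))
E
```

```text
time: 17.85
ee_pos: [0.5922, -0.4774, 0.053]
tool_rot: [0.0, 0.284, 0.959, -0.0]
ft_force: [-0.3, -0.6, 0.3]
opening: 0.009
t 17.85 p [ 592.2 -477.4   53. ] yaw 147.0 F [-0.3 -0.6  0.3]
(589, -476, 52, 146.9) dp [ 0.0069 -0.0011  0.002 ] rot [-0.      0.0001  0.0006]
(502.999, -419.769, 52, 146.9) dp [ 0.2124 -0.0004  0.0019] rot [-0.      0.0001  0.0006]
```

View pics/s4.png

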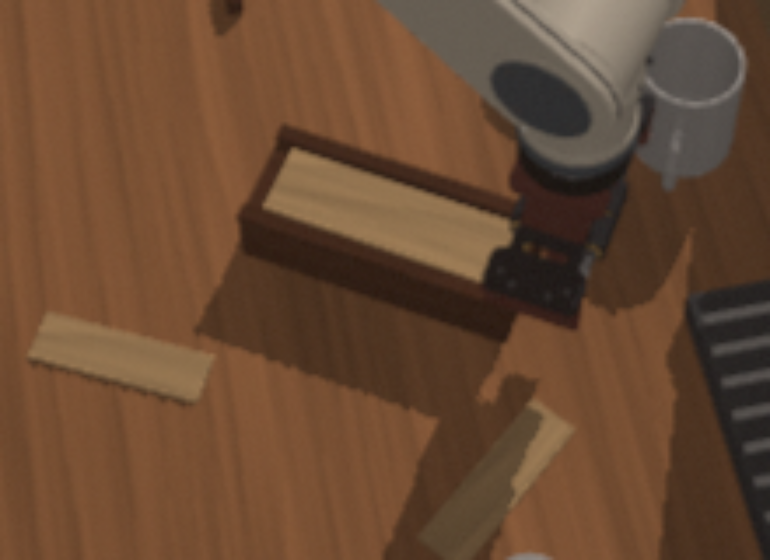

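The tool is inside the channel behind the strip, clear of the jug. I'll push slowly.

```bash
python3 -m inch '[{"dp":[0.02,0,0.002],"rotation":[0,0,0],"claw":0},{"dp":[0.04,0,0.002],"rotation":[0,0,0],"claw":0},{"dp":[0.06,0,0.002],"rotation":[0,0,0],"claw":0},{"dp":[0.08,0,0.002],"rotation":[0,0,0],"claw":0},{"dp":[0.1,0,0.002],"rotation":[0,0,0],"claw":0},{"dp":[0.12,0,0.002],"rotation":[0,0,0],"claw":0},{"dp":[0.135,0,0.002],"rotation":[0,0,0],"claw":0},{"dp":[0.15,0,0.002],"rotation":[0,0,0],"claw":0},{"dp":[0.16,0,0.002],"rotation":[0,0,0],"claw":0},{"dp":[0.165,0,0.002],"rotation":[0,0,0],"claw":0}]'
python3 - <<'E'
from h import *
plan([])
p,d=get_image("side"); cv2.imwrite("pics/s5.png",cv2.resize(p[280:400,200:420,::-1],None,fx=3,fy=3))
E
```

```text
time: 19.15
ee_pos: [0.5228, -0.4323, 0.0517]
tool_rot: [0.0, 0.284, 0.959, -0.0]
ft_force: [0.5, -0.1, -1.2]
opening: 0.003
t 19.15 p [ 522.8 -432.3   51.7] yaw 147.0 F [ 0.5 -0.1 -1.2]
```

View pics/s5.png

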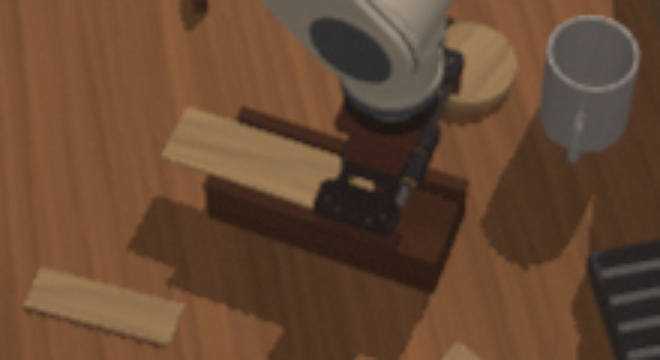

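The strip now sticks out roughly 50 mm. I'll push 12 mm more, back off, lift and measure.

```bash
python3 -m inch '[{"dp":[0.008,0,0],"rotation":[0,0,0],"claw":0},{"dp":[0.016,0,0],"rotation":[0,0,0],"claw":0},{"dp":[0.022,0,0],"rotation":[0,0,0],"claw":0},{"dp":[0.024,0,0],"rotation":[0,0,0],"claw":0},{"dp":[0.024,0,0],"rotation":[0,0,0],"claw":0},{"dp":[-0.02,0,0],"rotation":[0,0,0],"claw":0},{"dp":[-0.03,0,-0.1],"rotation":[0,0,0],"claw":50},{"dp":[0,-0.12,-0.22],"rotation":[0,0,0],"claw":87},{"dp":[0,-0.24,-0.25],"rotation":[0,0,0],"claw":87},{"dp":[0,-0.36,-0.25],"rotation":[0,0,0],"claw":87}]'
python3 - <<'E'
from h import *
plan([]); p,d=get_image("top"); q,e=get_image("side")
cv2.imwrite("pics/t6.png",cv2.resize(np.hstack([p[190:330,400:520],q[290:430,200:380]])[:,:,::-1],None,fx=2.6,fy=2.6))
for n,i,roi in(("top",p,(400,200,500,330)),("side",q,(240,300,370,400))):
  r,m=rects(i,n,.055,*WOOD,roi)
  for x in r: print(n,*x)
E
```

```text
time: 20.45
ee_pos: [0.434, -0.5713, 0.1777]
tool_rot: [0.001, 0.283, 0.959, -0.001]
ft_force: [0.9, -0.8, -0.4]
opening: 0.423
t 20.45 p [ 434.  -571.3  177.7] yaw 147.08 F [ 0.9 -0.8 -0.4]
top [440. 284.] [ 422.6 -367.8  190.7   55.2  146.9]
top [408. 210.] [ 609.1 -293.6   60.    48.1  179.5]
side [249. 384.] [ 305.  -493.6   54.5   35.7  151.8]
side [260. 329.] [ 364.  -341.8   62.1   38.7  147.5]
side [355. 305.] [ 613.5 -327.6   77.9   41.2  167.9]
```

View pics/t6.png

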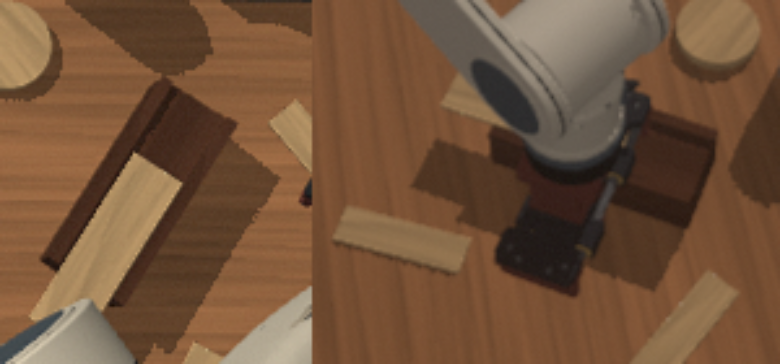

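Strip centre is now (423,-368), moved 74 mm, with about 63 mm sticking out. It still lies flat at the right angle. I'll grip about 25 mm beyond the edge.

Run:
```python
from h import *
plan([(375.8,-336.6,110,146.9),(375.8,-336.6,50,146.9)])
```

```text
t 20.55 p [ 430.7 -574.8  176.5] yaw 146.72 F [-0.1  0.5 -0.8]
(375.8, -336.6, 110, 146.9) dp [0.3535 0.3383 0.1312] rot [-0.0008  0.0008 -0.001 ]
(375.8, -336.6, 50, 146.9) dp [0.3539 0.3386 0.2512] rot [-0.0008  0.0008 -0.001 ]
```

```bash
python3 -m inch '[{"dp":[0.1,0.09,0.05],"rotation":[0,0,-0.001],"claw":87},{"dp":[0.2,0.18,0.08],"rotation":[0,0,-0.001],"claw":87},{"dp":[0.28,0.27,0.1],"rotation":[0,0,-0.001],"claw":87},{"dp":[0.354,0.339,0.11],"rotation":[0,0,-0.001],"claw":87},{"dp":[0.354,0.339,0.12],"rotation":[0,0,-0.001],"claw":87},{"dp":[0.354,0.339,0.13],"rotation":[0,0,-0.001],"claw":87},{"dp":[0.354,0.339,0.13],"rotation":[0,0,-0.001],"claw":87},{"dp":[0.354,0.339,0.13],"rotation":[0,0,-0.001],"claw":87},{"dp":[0.354,0.339,0.13],"rotation":[0,0,-0.001],"claw":87},{"dp":[0.354,0.339,0.13],"rotation":[0,0,-0.001],"claw":87}]'
python3 - <<'E'
from h import *
plan([(375.8,-336.6,50,146.9)])
E
```

```text
time: 21.8
ee_pos: [0.378, -0.3315, 0.1101]
tool_rot: [0.0, 0.283, 0.959, -0.0]
ft_force: [-0.0, -0.6, -0.7]
opening: 0.991
t 21.8 p [ 378.  -331.5  110.1] yaw 147.16 F [-0.  -0.6 -0.7]
(375.8, -336.6, 50, 146.9) dp [-0.0019 -0.011   0.1201] rot [-0.      0.0001  0.0014]
```

```bash
python3 -m inch '[{"dp":[-0.002,-0.011,0.05],"rotation":[0,0,0.001],"claw":87},{"dp":[-0.002,-0.011,0.09],"rotation":[0,0,0.001],"claw":87},{"dp":[-0.002,-0.011,0.12],"rotation":[0,0,0.001],"claw":87},{"dp":[-0.002,-0.011,0.12],"rotation":[0,0,0.001],"claw":87},{"dp":[-0.002,-0.011,0.12],"rotation":[0,0,0.001],"claw":60},{"dp":[-0.002,-0.011,0.12],"rotation":[0,0,0.001],"claw":45},{"dp":[-0.002,-0.011,0.12],"rotation":[0,0,0.001],"claw":45},{"dp":[-0.002,-0.011,0.12],"rotation":[0,0,0.001],"claw":45},{"dp":[-0.002,-0.011,0.12],"rotation":[0,0,0.001],"claw":45},{"dp":[-0.002,-0.011,0.12],"rotation":[0,0,0.001],"claw":45}]'
python3 - <<'E'
from h import *
plan([])
p,d=get_image("side"); cv2.imwrite("pics/s7.png",cv2.resize(p[270:390,180:400,::-1],None,fx=3,fy=3))
E
```

```text
time: 23.05
ee_pos: [0.376, -0.3364, 0.0502]
tool_rot: [0.0, 0.284, 0.959, -0.0]
ft_force: [-0.0, 0.5, 3.7]
opening: 0.622
t 23.05 p [ 376.  -336.4   50.2] yaw 147.01 F [-0.   0.5  3.7]
```

View pics/s7.png

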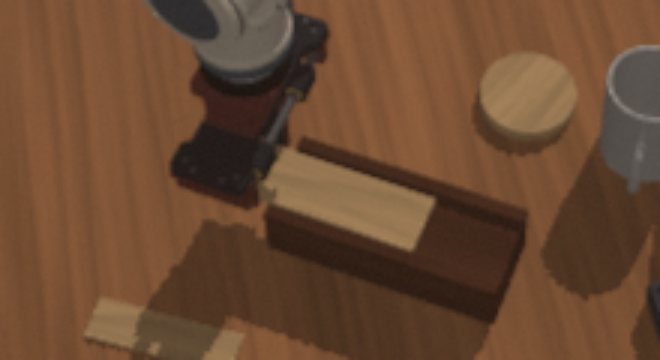

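The opening reads 54.6 mm, so the strip is gripped. Lifting.

```bash
python3 -m inch '[{"dp":[0,0,-0.02],"rotation":[0,0,0],"claw":45},{"dp":[0,0,-0.05],"rotation":[0,0,0],"claw":45},{"dp":[0,0,-0.08],"rotation":[0,0,0],"claw":45},{"dp":[0,0,-0.12],"rotation":[0,0,0],"claw":45},{"dp":[0,0,-0.16],"rotation":[0,0,0],"claw":45},{"dp":[0,0,-0.2],"rotation":[0,0,0],"claw":45},{"dp":[0,0,-0.24],"rotation":[0,0,0],"claw":45},{"dp":[0,0,-0.26],"rotation":[0,0,0],"claw":45},{"dp":[0,0,-0.26],"rotation":[0,0,0],"claw":45},{"dp":[0,0,-0.26],"rotation":[0,0,0],"claw":45}]'
python3 - <<'E'
from h import *
# strip centre is 56 mm behind grasp along tool -x; place centre at (564.5,139): row centre x 449 + 45 + 67.5 approx
plan([(562,194,180,90.7),(562,194,4,90.7)])
p,d=get_image("side"); cv2.imwrite("pics/s8.png",cv2.resize(p[240:390,180:400,::-1],None,fx=3,fy=3))
E
```

```text
time: 24.35
ee_pos: [0.3754, -0.3359, 0.1795]
tool_rot: [-0.0, 0.284, 0.959, 0.0]
ft_force: [-0.0, -0.3, -0.7]
opening: 0.623
t 24.35 p [ 375.4 -335.9  179.5] yaw 147.0 F [-0.  -0.3 -0.7]
(562, 194, 180, 90.7) dp [ 2.6430e-01  1.0921e+00 -6.0000e-04] rot [-1.000e-04 -3.000e-04  3.128e-01]
(562, 194, 4, 90.7) dp [0.2639 1.092  0.3514] rot [-1.000e-04 -3.000e-04  3.128e-01]
```

View pics/s8.png

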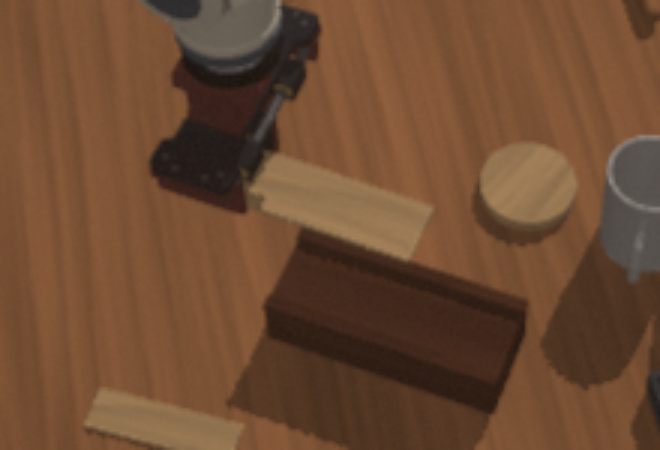

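The strip is held level and clear of the riser. Moving it above the place spot.

```bash
python3 -m inch '[{"dp":[0.01,0.04,0],"rotation":[0,0,0.02],"claw":45},{"dp":[0.03,0.12,0],"rotation":[0,0,0.06],"claw":45},{"dp":[0.05,0.21,0],"rotation":[0,0,0.1],"claw":45},{"dp":[0.075,0.31,0],"rotation":[0,0,0.14],"claw":45},{"dp":[0.1,0.41,0],"rotation":[0,0,0.18],"claw":45},{"dp":[0.125,0.51,0],"rotation":[0,0,0.22],"claw":45},{"dp":[0.15,0.61,0],"rotation":[0,0,0.26],"claw":45},{"dp":[0.17,0.71,0],"rotation":[0,0,0.29],"claw":45},{"dp":[0.19,0.79,0],"rotation":[0,0,0.313],"claw":45},{"dp":[0.2,0.83,0],"rotation":[0,0,0.313],"claw":45}]'
python3 - <<'E'
from h import *
plan([(562,194,100,90.7)])
E
```

```text
time: 25.65
ee_pos: [0.518, 0.068, 0.1792]
tool_rot: [-0.0, 0.702, 0.712, -0.0]
ft_force: [-0.1, -0.2, -1.1]
opening: 0.619
t 25.65 p [518.   68.  179.2] yaw 90.81 F [-0.1 -0.2 -1.1]
(562, 194, 100, 90.7) dp [0.2507 0.0916 0.1584] rot [-0.0003  0.      0.0006]
```

```bash
python3 -m inch '[{"dp":[0.06,0.03,0.01],"rotation":[0,0,0.0006],"claw":45},{"dp":[0.13,0.05,0.03],"rotation":[0,0,0.0006],"claw":45},{"dp":[0.2,0.08,0.06],"rotation":[0,0,0.0006],"claw":45},{"dp":[0.24,0.0916,0.1],"rotation":[0,0,0.0006],"claw":45},{"dp":[0.2507,0.0916,0.15],"rotation":[0,0,0.0006],"claw":45},{"dp":[0.2507,0.0916,0.2],"rotation":[0,0,0.0006],"claw":45},{"dp":[0.2507,0.0916,0.24],"rotation":[0,0,0.0006],"claw":45},{"dp":[0.2507,0.0916,0.26],"rotation":[0,0,0.0006],"claw":45},{"dp":[0.2507,0.0916,0.26],"rotation":[0,0,0.0006],"claw":45},{"dp":[0.2507,0.0916,0.26],"rotation":[0,0,0.0006],"claw":45}]'
python3 - <<'E'
from h import *
plan([(562,194,2,90.7)])
p,d=get_image("top"); q,e=get_image("side")
for n,i,roi in(("top",p,(150,150,380,310)),("side",q,(270,150,360,290))):
  for z in(.016,.055):
    r,m=rects(i,n,z,*WOOD,roi)
    for x in r: print(n,z,*x)
cv2.imwrite("pics/s9.png",cv2.resize(q[120:300,220:420,::-1],None,fx=3,fy=3))
E
```

```text
time: 26.9
ee_pos: [0.5629, 0.1922, 0.0507]
tool_rot: [0.0, 0.704, 0.711, 0.001]
ft_force: [-0.7, -1.1, -0.7]
opening: 0.619
t 26.9 p [562.9 192.2  50.7] yaw 90.55 F [-0.7 -1.1 -0.7]
(562, 194, 2, 90.7) dp [ 0.0035 -0.0018  0.0974] rot [ 0.0004 -0.0001 -0.0008]
top 0.016 [256. 270.] [449.9  89.  164.   86.8  90.7]
top 0.016 [254. 220.] [581.5 106.4 128.3  31.8  88.1]
top 0.055 [256. 270.] [446.7  85.  159.8  84.6  90.7]
top 0.055 [254. 220.] [574.9 101.9 125.   31.   88.1]
side 0.016 [275. 196.] [474.7 168.7 204.1  40.7  88. ]
side 0.016 [298. 175.] [566.5 223.1  91.8  49.5  79.8]
side 0.055 [275. 196.] [471.2 131.2 198.5  39.6  88. ]
side 0.055 [298. 175.] [560.5 184.1  89.3  48.1  79.8]
```

View pics/s9.png

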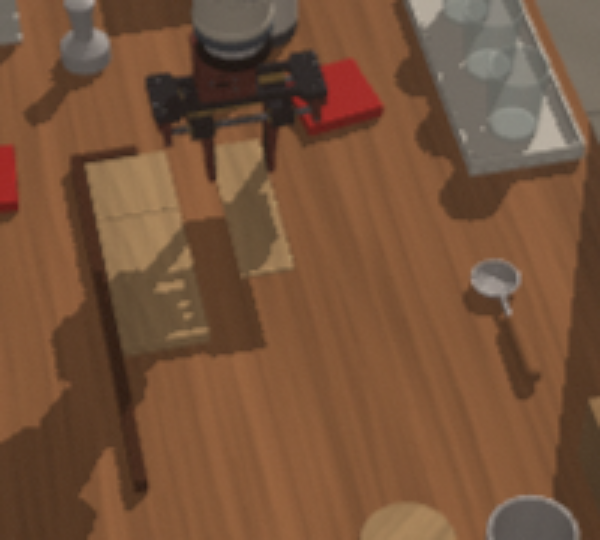

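The strip hangs level, parallel to the row, with its centre at about y = 134–139. Lowering gently.

```bash
python3 -m inch '[{"dp":[0.004,0,0.02],"rotation":[0,0,0],"claw":45},{"dp":[0.004,0,0.045],"rotation":[0,0,0],"claw":45},{"dp":[0.004,0,0.065],"rotation":[0,0,0],"claw":45},{"dp":[0.004,0,0.078],"rotation":[0,0,0],"claw":45},{"dp":[0.004,0,0.086],"rotation":[0,0,0],"claw":45},{"dp":[0.004,0,0.092],"rotation":[0,0,0],"claw":45},{"dp":[0.004,0,0.096],"rotation":[0,0,0],"claw":45},{"dp":[0.004,0,0.098],"rotation":[0,0,0],"claw":45},{"dp":[0.004,0,0.098],"rotation":[0,0,0],"claw":45},{"dp":[0.004,0,0.098],"rotation":[0,0,0],"claw":45}]'
```

```text
time: 28.25
ee_pos: [0.5623, 0.1942, 0.0012]
tool_rot: [0.0, 0.704, 0.711, 0.0]
ft_force: [-0.3, 0.8, -0.4]
opening: 0.62
```

```bash
python3 -m inch '[{"dp":[0,0,0],"rotation":[0,0,0],"claw":60},{"dp":[0,0,0],"rotation":[0,0,0],"claw":66},{"dp":[0,0,0],"rotation":[0,0,0],"claw":72},{"dp":[0,0,0],"rotation":[0,0,0],"claw":72},{"dp":[0,0,-0.03],"rotation":[0,0,0],"claw":72},{"dp":[0,0,-0.08],"rotation":[0,0,0],"claw":72},{"dp":[0,0,-0.18],"rotation":[0,0,0],"claw":72},{"dp":[0,0,-0.28],"rotation":[0,0,0],"claw":72},{"dp":[0,0.1,-0.38],"rotation":[0,0,0],"claw":72},{"dp":[0,0.2,-0.4],"rotation":[0,0,0],"claw":72}]' && python3 -m inch '[{"dp":[-0.12,0,0],"rotation":[0,0,0],"claw":72},{"dp":[-0.24,0,0],"rotation":[0,0,0],"claw":72},{"dp":[-0.36,0,0],"rotation":[0,0,0],"claw":72},{"dp":[-0.48,0,0],"rotation":[0,0,0],"claw":72},{"dp":[-0.6,0,0],"rotation":[0,0,0],"claw":72},{"dp":[-0.72,0,0],"rotation":[0,0,0],"claw":72},{"dp":[-0.84,0,0],"rotation":[0,0,0],"claw":72},{"dp":[-0.96,0,0],"rotation":[0,0,0],"claw":72},{"dp":[-1,0,0],"rotation":[0,0,0],"claw":72},{"dp":[-1,0,0],"rotation":[0,0,0],"claw":72}]'
python3 - <<'E'
from h import *
plan([])
p,d=get_image("top"); q,e=get_image("side")
for z in(.005,.016):
    r,m=rects(p,"top",z,*WOOD,(150,150,420,320))
    for x in r: print(z,*x)
X=hmap("top",d); f=((X[...,2]>.010)&(X[...,2]<.03)).astype(np.uint8); f[:292]=0;f[305:]=0;f[:,:210]=0;f[:,350:]=0
v,u=np.nonzero(f); w=ray("top",np.c_[u,v],.018)*1000; print("rail",np.polyfit(w[:,1],w[:,0],1))
cv2.imwrite("pics/t10.png",p[:,:,::-1])
E
```

```text
time: 29.5
ee_pos: [0.6643, 0.1957, 0.2066]
tool_rot: [0.001, 0.703, 0.711, 0.003]
ft_force: [0.1, 0.6, -0.1]
opening: 0.821
time: 30.75
ee_pos: [0.6668, -0.3057, 0.2014]
tool_rot: [0.0, 0.704, 0.71, 0.0]
ft_force: [1.3, -0.2, -0.3]
opening: 0.819
t 30.75 p [ 666.8 -305.7  201.4] yaw 90.44 F [ 1.3 -0.2 -0.3]
0.005 [228. 273.] [450.  156.4 240.5  87.4  90.7]
0.005 [241. 231.] [561.9 137.7 189.2  52.5  90.7]
0.016 [228. 273.] [449.1 154.8 238.8  86.8  90.7]
0.016 [241. 231.] [560.2 136.3 187.9  52.2  90.7]
rail [-1.28426909e-02  3.98835838e+02]
```

View pics/t10.png

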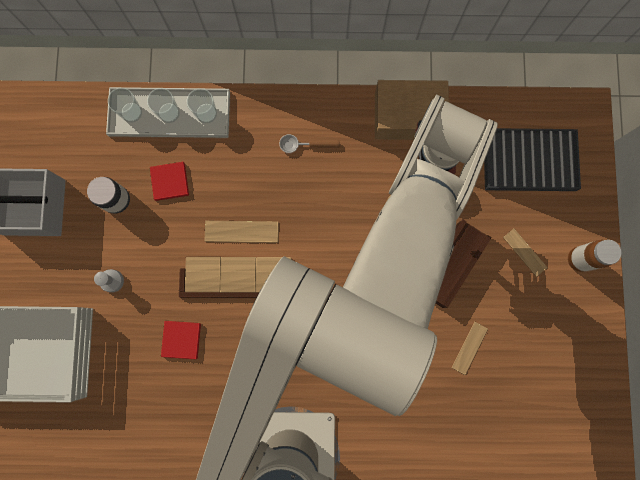

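The strip lies at (562,138), parallel to the row at 90.7° with a gap of about 40 mm. Everything is in place and the tool is clear, so I'm handing in.

```bash
python3 -c "
from plant import *
print(close_job())"
```

```text
the job is handed in; nothing more can be done
None
```

The job is done and handed in with the clock at about 31 s; no verdict was reported.

**Coasters:** I pushed each of the three square coasters straight back to the rail with two fingertips. One push along the rail then closed the row against the end stop, reaching 32 N. Before the strip work the row measured 268.6 x 86.8 mm at 90.7° (nominal 270 x 90), so it is compact and square. In the last picture the arm hid the right end of the row, so only 240 mm of it was visible.

**Strip:** I pushed it 74 mm from its far end, leaving about 63 mm out and still lying flat. I gripped it at 54.6 mm opening, lifted it level to 180 mm tool height and lowered it gently. It now lies at (562, 138) mm at 90.7°, parallel to the row. It is about 3 mm off the row's centre, with a gap of about 40 mm to the coasters.

**Checks that disagreed:** The row's centre measured about 3 mm further from the robot than I worked out from the fence. The depth-based fits of the rail line also varied by several millimetres. Both stay inside the 10 mm tolerance. I did not measure the bystanders again after the moves. In the last picture the tin, tamper, spoon and red look-alikes look unmoved, but the arm hid the round coaster and most of the jug.

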